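# Shut and bolt the chocolate case

### The arm

A 6-joint arm with a two-finger parallel gripper is mounted at the origin on a cart in front of the work surface, level with it; the furniture and walls round the work are solid. World frame = base frame: x ahead of the robot, y to its left, z up, the work surface at z = 0. Lengths are in mm, angles in rad, forces in N, time in s.
With the tool pointing down it reaches from about 400 to 925 mm from the base axis. Payload 12.5 kg.
Tool frame: the origin (TCP) lies at the very end of the fingers, on their centre line; the grasp point (between the pads) lies 19 mm behind it; z points along the fingers, y is the direction in which the jaws open and shut (so a half turn about z gives the same grasp; the last joint's range is limited). The gripper opens to 95 mm and grips with 3 to 60 N. Pads are 20 mm wide; open, the fingers measure 119 mm over their backs; the gripper's body (75 mm by 180 mm) begins 59 mm behind the grasp point.
Start: joints at [1.041, 0.491, 1.559, -0, 1.092, -0.106], TCP at [257.003, 569.733, 214.661] pointing down, gripper open.
Joint ranges: [-3.1, 3.1], [-0.84, 2.19], [0.05, 2.79], [-1.13, 4.28], [0.06, 2.93], [-2.69, 2.69]. Speed limits (rad/s): [2.22, 2.22, 2.79, 3.14, 3.14, 3.14].

### API

Orientations are given as [roll, pitch, yaw] about the fixed x, y, z axes, in that order (R = Rz(yaw) Ry(pitch) Rx(roll)).
In Python, from cell import env gives the robot as it stands.
- The arm moves only by the shell command python3 -m pendant 'ROWS'. ROWS is JSON, a list that holds one entry, the list of rows, each a list of 5 numbers: the opening, from 0 (shut) to 1 (fully open), then the shift along the tool's x, y, z in m, then the turn about the tool's z in rad. A call has exactly 8 rows; each row is the pose to reach, as a shift and turn from the pose commanded when the call began, along the tool's axes at that moment; what a row does not reach only later rows make up. A row lasts 1/10 s, in which the tool goes at most 50 mm and 8.59 degrees, less where a joint would pass 70% of its speed; a pose out of reach is approached as far as the arm can. A call with a gripper value outside its range is refused whole. The fingers move at their own pace and stop on an object; the grip force is fixed at half the most. Time passes only in rows, so rows that repeat a pose let the fingers close, or fill a call up. It gives the time, the measured TCP pose, the force and the opening at its end, in the units of the state.
- env.state(): the state, without advancing time (a new reading comes with each control period).
- env.read_camera(name): name is "scene" or "top"; returns a dict with "image" (420x560x3 uint8, blue, green, red), "range_z" (420x560 float32, mm along the optical axis (not along the pixel's ray), 0 where there is no reading), "fx", "fy", "cx", "cy" (pixels), "rvec" (rotation vector, rad) and "tvec" (3), from world to camera coordinates, as OpenCV has them. Camera axes: x right, y down, z forward; pixel columns grow to the right and rows downward; lengths in mm; the calibration is good to about 2 mm. A picture is of the moment at which its call begins.
- env.job_done(): hands the job in, once; it reports no verdict.
The state is a dict: "t": time; "joints": joint angles; "qvel": joint speeds; "tau": joint torques, N m; "eef_pos": TCP position; "tcp_rot": TCP orientation; "ft_force": force on the tool from outside, world axes, zero at the start; "moment": the same for the moment, N m; "opening": opening from 0.0 (shut) to 1.0 (fully open).
Only numpy, scipy, OpenCV 4.12 (cv2) and the standard library are available. Lean on these libraries where they do the work, as an engineer would, in place of code of your own. Each camera call takes 0.05 s, during which the arm holds its last target. There are 200 camera calls.

### The job

Close the chocolate case for the night: shut its lid, then lift the bolt's handle out of its notch and, bearing down on the lid's soft seal until the bolt is level with the keeper's window, slide the bolt fully home and let the handle down into the far notch, and let go. Feel your way: do not ram the bolt against the keeper or crush the seal (more than 16 N on the bolt or 25 N on the seal is too much), and leave the other things on the counter where they are.

Things in the scene. Friction and masses are not known exactly. Their poses are not given: they have to be found in the camera images.
- case: wooden chocolate case, fixed to the worktop: 220 (x) by 340 (y) by 114 high. Origin: centre of its underside; -x is its front, +y its left. The right-hand 70 mm (y below -102 mm) is a fixed deck, top at z = 114 mm, with a brass keeper; a hinged lid closes the rest. Lid hinge: the y line through case x = +110, z = 107 mm.
- lid (a joint): opening angle of the framed clear lid (14 thick; case y -100 to +170 mm, front edge x -112 mm). 0: fully down, seal squeezed flat, its top at case z = 114 mm. A stiff hinge (about 2 N at the front edge) holds it where it is left; pressed down and let go, it stands up again on the seal, about 12 mm too high at the front (about 0.056 rad).
- lid_push (a point): point on the lid's top, 14 mm behind its front edge, near the left corner (case x = -98, y = +120, z = 114 mm with the lid at 0; 208 mm from the hinge line): bare wood to push the lid down on. Turns with the lid; its axes are the lid's.
- seal: black rubber bulb seal on the front rim under the lid's front bar, 250 long; 14 mm of soft travel, about 1 N per mm, then solid. Pressing down on the lid's front or the upright handle takes about 3 N (lid at rest) to 15 N (flat). More than 25 N on it damages it. Origin: top of the unsqueezed seal, in the case's middle (y = 0).
- bolt (a joint): slide of the steel rod (12 mm thick) of the barrel bolt on the lid's front bar. 0: drawn back; grows towards case -y; 0.040 m: fully home, where it stops. Its axis runs along case y, 10 mm above the lid's top and 18 mm behind the lid's front edge (case x = -94 mm; z = 124 mm with the lid at 0). Rubs with about 1 N.
- handle (a joint): angle of the bolt's handle about the rod. 0: dropped in a notch, level, pointing to the case's front; grows as it is lifted up and back; 1.57: straight up; 1.9: stop. The guide has notches at bolt 0 and 0.040 m, 11 mm wide for the 8 mm shank; between them the handle must be above about 1.0 rad to slide. It falls by its own small weight when let go.
- knob (a point): centre of the black T-grip at the handle's end, 48 mm from the rod's axis: a sleeve 22 mm long (along the rod, y), 18 mm thick, that revolves freely on its pin, so pinched by its flat ends it lets the handle swing. Handle down, it is 30 mm before the lid's front edge; at bolt 0 it is at case y = -5 mm. Axes turn with the handle (shank along -x).
- bolt_tip (a point): centre of the rod's flat front end, which enters the keeper (moves with lid and bolt; at bolt 0 at case y = -96 mm).
- keeper (a point): nominal middle of the mouth of the brass keeper, an upright plate 5 mm thick on the deck with a window 17 mm wide and 13.6 mm high for the 12 mm rod (case x = -94, y = -112, z = 128 mm). It is clamped through slots: its true height differs from this point by up to 4 mm up or down, always lower than the resting lid's bolt. The flat tip meets it at bolt 0.016 and enters only at the right height.
- gift_dark: closed dark gift box with gold band, 72x106x37; sizes in mm; loose; origin: centre of its underside. Not to be disturbed.
- gift_cream: closed cream gift box with gold band, 74x74x42; sizes in mm; loose; origin: centre of its underside. Not to be disturbed.
- ribbon_red: spool of red ribbon, 60 across, 28 high; sizes in mm; loose; origin: centre of its underside. Not to be disturbed.
- ribbon_gold: spool of gold ribbon, 54 across, 24 high; sizes in mm; loose; origin: centre of its underside. Not to be disturbed.
- tongs: steel serving tongs lying flat, 226x38x14, long along x; sizes in mm; loose; origin: centre of its underside. Not to be disturbed.
- bell: domed call bell, 70 across, 44 high; sizes in mm; loose; origin: centre of its underside. Not to be disturbed.
- cards: stack of visiting cards, 55x85x14; sizes in mm; loose; origin: centre of its underside. Not to be disturbed.

How it is judged (in metres and radians):
On the way, in this order (a step that is already met when the one before it is completed fails the run):
1. the lid is shut down onto its seal (value of joint lid below 0.085 rad), for 0.2 s.
2. the handle is lifted out of its first notch with the lid down (value of joint handle above 0.9 rad and value of joint bolt below 0.012 m and value of joint lid below 0.12 rad), for 0.1 s.
3. the bolt is through the keeper (value of joint bolt above 0.028 m and value of joint lid below 0.048 rad), for 0.2 s.
At the end, for the whole second after the job is handed in: The lid is held down by the bolt (lid angle under 0.048 rad), the bolt is home (over 36 of 40 mm), the handle lies in the far notch (under 0.2 rad) and is still (value of joint lid below 0.048 rad and value of joint bolt above 0.036 m and value of joint handle below 0.2 rad and velocity of joint bolt below 0.01 m/s and velocity of joint handle below 0.2 rad/s); the robot touches nothing.
It fails at once if the bolt pressed against the case or its keeper with more than 16 N (contact force between bolt and case above 16 N).
It fails at once if the lid pressed on its seal with more than 25 N (contact force between lid and seal above 25 N).
It fails at once if another thing on the counter moved by more than 30 mm (distance of any of gift_dark, gift_cream, ribbon_red, ribbon_gold, tongs, bell, cards from where it was at the start of the episode above 0.03 m).
It also fails if it takes over 64 s, if anything falls off the work surface, if the arm or the gripper's body presses on something with over 40 N, if the wrist force passes 120 N, or if a joint passes its speed limit or range.

## Working session

There is one attempt and no reset: what is moved stays moved. The work goes in short steps, Python scripts to look and compute and a shell command to move; the robot and the scene stay as the last step left them, time stands still between calls to the robot, and variables do not carry over. Pictures are saved under pics/ and viewed, about 8 in all and at most 12, crops included, and the job is handed in when it is done.

```bash
mkdir -p pics; ls
python3 - <<'E'
from cell import env
import cv2,numpy as np
s=env.state();print({k:np.round(v,3).tolist() for k,v in s.items()})
for n in("scene","top"):
    c=env.read_camera(n);cv2.imwrite(f"pics/{n}0.png",c["image"]);np.savez(f"{n}0.npz",**c)
    print(n,c["fx"],c["cx"],c["cy"],c["rvec"],c["tvec"])
E
```

```text
pics
{'t': 0.0, 'joints': [1.041, 0.492, 1.56, 0.0, 1.092, -0.106], 'qvel': [0.0, 0.0, -0.001, 0.001, -0.001, 0.001], 'tau': [-0.001, -61.263, -25.818, 0.069, 0.048, -0.0], 'eef_pos': [256.847, 569.493, 214.061], 'tcp_rot': [-3.14, -0.0, 2.718], 'ft_force': [0.958, 0.023, -0.452], 'moment': [0.06, -0.087, -0.004], 'opening': 1.003}
scene 464.71808416908675 278.8037280225837 210.84278532642122 [ 2.05613788 -0.98973388  0.50179517] [-387.37302203  315.91094488 1361.76130463]
top 383.7001339814241 273.32602537647864 205.85689369326224 [ 2.18771363 -2.20675966  0.12264243] [ -87.73764045  568.17373238 1117.04765826]
```

View pics/scene0.png

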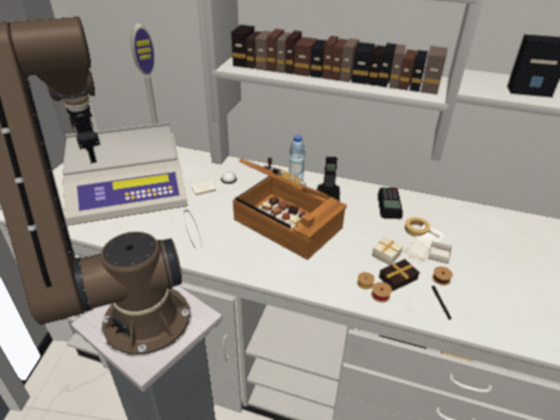

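View pics/top0.png

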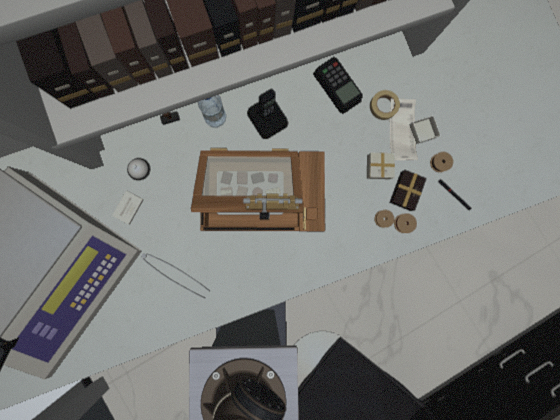

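The scene view shows the case around (290,215) with its lid partly open. In the top view the lid is at (200-300,150-210), the bolt at (272,201), the deck at x 300-325 and the tongs at (180,278). Next I'll measure the case pose.

```bash
cat > h.py <<'E'
import cv2,numpy as np
def cloud(c):
    d=c["range_z"];v,u=np.mgrid[:d.shape[0],:d.shape[1]]
    P=np.stack([(u-c["cx"])/c["fx"]*d,(v-c["cy"])/c["fy"]*d,d],-1)
    R=cv2.Rodrigues(np.asarray(c["rvec"]))[0]
    W=(P-np.asarray(c["tvec"]).ravel())@R
    W[d==0]=np.nan
    return W
E
python3 - <<'E'
from h import *
np.set_printoptions(suppress=True,precision=0)
c=dict(np.load("top0.npz"));W=cloud(c)
for p in [(312,160),(312,190),(312,225),(250,300),(265,215),(265,210),(265,203),(240,203),(220,205),(280,203),(297,201),(220,155),(313,213),(125,207),(138,168)]:
    print(p,W[p[1],p[0]])
# deck top
m=(abs(W[...,2]-114)<5);m[:,:292]=0;m[:,335:]=0;m[:140]=0;m[240:]=0
pts=W[m][:,:2].astype(np.float32);print(len(pts),np.median(W[m][:,2]));r=cv2.minAreaRect(pts);print(r,cv2.boxPoints(r))
# lid plane by ransac-free: points in lid bars
im=c["image"][130:260,170:350];cv2.imwrite("pics/topc.png",cv2.resize(im,None,fx=4,fy=4,interpolation=cv2.INTER_CUBIC))
s=dict(np.load("scene0.npz"));cv2.imwrite("pics/scc.png",cv2.resize(s["image"][150:260,210:360],None,fx=5,fy=5,interpolation=cv2.INTER_CUBIC))
E
```

```text
(312, 160) [ 687. -198.  114.]
(312, 190) [ 603. -197.  114.]
(312, 225) [ 507. -195.  114.]
(250, 300) [289. -21.  -1.]
(265, 215) [526. -65. 285.]
(265, 210) [538. -65. 272.]
(265, 203) [556. -65. 256.]
(240, 203) [558.  -5. 238.]
(220, 205) [553.  42. 244.]
(280, 203) [ 557. -101.  242.]
(297, 201) [ 561. -142.  251.]
(220, 155) [700.  55. 124.]
(313, 213) [ 538. -194.  148.]
(125, 207) [568. 346.  16.]
(138, 168) [682. 305.  31.]
1737 113.19033593290317
((603.3875122070312, -186.32138061523438), (89.91869354248047, 219.9786376953125), 89.30833435058594) [[ 493. -230.]
 [ 713. -233.]
 [ 714. -143.]
 [ 494. -140.]]
```

View pics/topc.png

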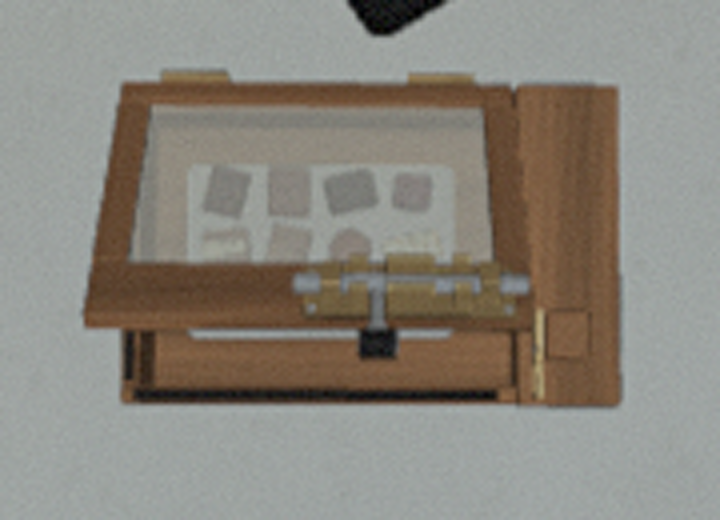

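Run:
```python
from h import *
np.set_printoptions(suppress=True,precision=1)
c=dict(np.load("top0.npz"));W=cloud(c)
X,Y,Z=W[...,0],W[...,1],W[...,2]
m=(abs(Z-114)<4)&(Y<-168)&(Y>-245)&(X>480)&(X<730)
P=W[m][:,:2]
def edge(P,ax,s,step=6):
    o=1-ax;b=np.round(P[:,o]/step);q=[]
    for k in np.unique(b):
        v=P[b==k]
        i=np.argmax(s*v[:,ax]);q.append([v[i,o],v[i,ax]])
    q=np.array(q)[2:-2];f=np.polyfit(q[:,0],q[:,1],1);print(ax,s,f,"mean",q.mean(0));return f
edge(P,1,-1);edge(P,0,-1);edge(P,0,1)
# seal: dark pixels near rim
# lid plane
m=(X>545)&(X<690)&(Y<110)&(Y>-150)&(Z>135)&(Z<260)
u=np.zeros_like(m);u[160:200,197:206]=1;u[160:195,293:299]=1
Q=W[m&u];A=np.c_[Q[:,0],Q[:,1],np.ones(len(Q))];k=np.linalg.lstsq(A,Q[:,2],rcond=None)[0];r=Q[:,2]-A@k
A=A[abs(r)<5];k=np.linalg.lstsq(A,Q[abs(r)<5][:,2],rcond=None)[0];print("lid plane",k,"angle",np.arctan(-k[0]),len(A),"z at hinge 713:",k@[713,-60,1])
k_=(c["image"].max(-1)<45)&(Z>200)&(X<560)
k_[:, :255]=0;k_[:,275:]=0;k_[208:,:]&=True
print("knob",W[k_].mean(0),np.ptp(W[k_],0),k_.sum())
# path heights
for t in np.linspace(0,1,13):
    p=np.array([257,570])*(1-t)+np.array([559,60])*t
    d=np.hypot(X-p[0],Y-p[1])<130
    print(p,np.nanmax(Z[d]) if d.any() else None)
for y0 in (-186,-180,-176,-172,-168,-164):
    mm=(abs(Y-y0)<2)&(abs(X-509)<25)&(Z>100); print(y0,np.sort(Z[mm])[-6:])
```

```text
1 -1 [  -0.  -218.3] mean [ 603.  -230.2]
0 -1 [  0.  495.4] mean [-202.3  493.3]
0 1 [  0. 713.] mean [-200.6  712.8]
lid plane [ -0.8   0.  666.1] angle 0.6557570028303915 485 z at hinge 713: 117.23753539244558
knob [148.1 -61.1 245.8] [471.3  45.5  85.8] 400
[257. 570.] 335.73249213276137
[282.2 527.5] 335.73249213276137
[307.3 485. ] 335.73249213276137
[332.5 442.5] 335.73249213276137
[357.7 400. ] 335.22832270284005
[382.8 357.5] 158.33311735231706
[408. 315.] 108.53259958140364
[433.2 272.5] 102.65705596810255
[458.3 230. ] 100.62265592491572
[483.5 187.5] 249.36732436927116
[508.7 145. ] 250.58002416020645
[533.8 102.5] 253.0932798310687
[559.  60.] 285.678926674838
-186 [114.9 121.  143.9 146.9 147.1 148. ]
-180 [119.6 119.9 143.3 144.3 146.4 148.4]
-176 [143.1 145.7 145.8 146.3 147.2 148.7]
-172 [143.  143.1 143.2 143.5 143.6 144.2]
-168 [140.7 140.7 141.6 142.4 143.5 144.9]
-164 [115.  115.  115.3 115.8 116.3 117.1]
```

```bash
python3 -m pendant '[[[0,0,0,-0.05,0],[0,-0.041,-0.028,-0.06,-0.1],[0,-0.082,-0.056,-0.06,-0.2],[0,-0.122,-0.084,-0.06,-0.3],[0,-0.163,-0.113,-0.06,-0.412],[0,-0.203,-0.141,-0.06,-0.412],[0,-0.244,-0.169,-0.06,-0.412],[0,-0.284,-0.197,-0.06,-0.412]]]'
```

```text
t: 0.9
eef_pos: [435.5, 271.5, 274.6]
tcp_rot: [3.142, -0.0, 3.13]
ft_force: [0.4, -0.2, 0.1]
opening: 0.383
```

```bash
python3 -m pendant '[[[0,-0.026,-0.042,0,0],[0,-0.052,-0.084,0,0],[0,-0.078,-0.125,0,0],[0,-0.104,-0.167,0,0],[0,-0.13,-0.209,0,0],[0,-0.13,-0.209,0.01,0],[0,-0.13,-0.209,0.02,0],[0,-0.13,-0.209,0.026,0]]]'
```

```text
t: 1.7
eef_pos: [561.5, 63.6, 247.3]
tcp_rot: [3.141, -0.002, 3.13]
ft_force: [-0.3, 0.9, -0.1]
opening: 0.006
```

```bash
python3 -m pendant '[[[0,0.006,0,0.014,0],[0,0.013,0,0.027,0],[0,0.021,0,0.04,0],[0,0.029,0,0.054,0],[0,0.034,0,0.066,0],[0,0.038,0,0.077,0],[0,0.041,0,0.088,0],[0,0.043,0,0.096,0]]]'
```

```text
t: 2.5
eef_pos: [518.7, 64.3, 151.9]
tcp_rot: [3.141, -0.0, 3.131]
ft_force: [0.1, -0.1, 0.0]
opening: 0.006
```

Run:
```python
from cell import env
import cv2
c=env.read_camera("top");cv2.imwrite("pics/top1.png",cv2.resize(c["image"][120:260,150:350],None,fx=4,fy=4))
```

```text
(no output)
```

View pics/top1.png

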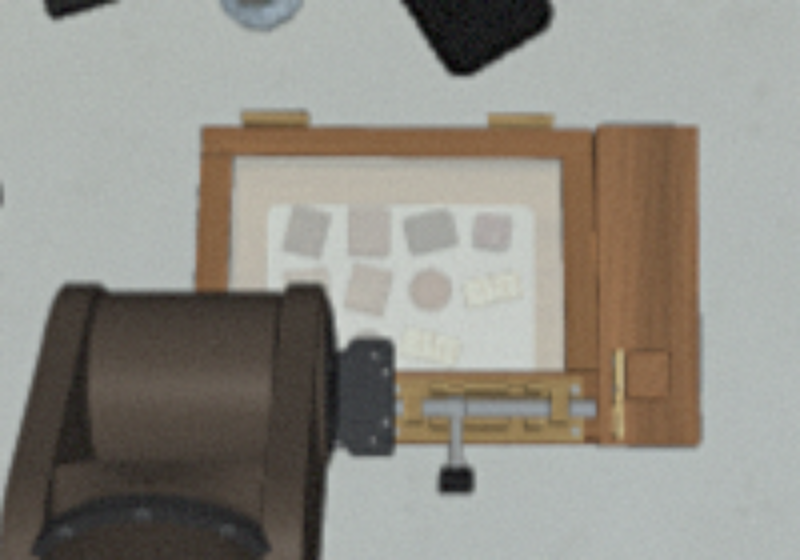

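The lid has followed, and even run ahead of, the fingers and now looks almost shut. The handle and knob are at (456,475) in the crop. I'll go down gently and feel for it.

```bash
python3 -m pendant '[[[0,0.003,0,0.006,0],[0,0.004,0,0.012,0],[0,0.004,0,0.017,0],[0,0.004,0,0.02,0],[0,0.004,0,0.022,0],[0,0.004,0,0.024,0],[0,0.004,0,0.025,0],[0,0.004,0,0.025,0]]]'
python3 - <<'E'
from h import *
from cell import env
c=env.read_camera("top");W=cloud(c);X,Y,Z=[W[...,i] for i in range(3)]
m=(abs(Y+150)<8)&(X>500)&(X<710)&(Z>100)&(Z<180)
m=(Y>-155)&(Y<-135)&(X>540)&(X<700)&(Z>100)&(Z<180)
f=np.polyfit(X[m],Z[m],1);print("lid ang",-f[0],m.sum(),np.polyval(f,[507,713]))
k=(c["image"].max(-1)<50)&(Z>110)&(Z<180)&(X<485)&(X>440)&(Y<-40)&(Y>-90)
print("knob",W[k].mean(0),np.ptp(W[k],0),k.sum())
E
```

```text
t: 3.35
eef_pos: [515.4, 63.4, 127.6]
tcp_rot: [3.142, 0.0, 3.13]
ft_force: [0.2, -0.6, 0.4]
opening: 0.005
lid ang 0.06104334619995259 421 [125.73378772 113.1588584 ]
knob [462.87526439 -61.8369498  147.14081024] [13.16490301 13.23420806  7.90126821] 31
```

```bash
python3 -m pendant '[[[0.5,0,0,-0.045,0],[0.5,0.005,-0.02,-0.06,0],[0.5,0.02,-0.06,-0.06,0],[0.5,0.04,-0.1,-0.06,0],[0.5,0.053,-0.128,-0.06,0],[0.5,0.053,-0.128,-0.05,0],[0.5,0.053,-0.128,-0.045,0],[0.5,0.053,-0.128,-0.045,0]]]'
python3 - <<'E'
from cell import env
import cv2
c=env.read_camera("scene");cv2.imwrite("pics/s2.png",cv2.resize(c["image"][140:260,210:370],None,fx=5,fy=5,interpolation=cv2.INTER_CUBIC))
E
```

```text
t: 4.2
eef_pos: [460.9, -63.4, 171.9]
tcp_rot: [3.141, -0.001, 3.13]
ft_force: [-0.1, 0.8, -0.8]
opening: 0.499
```

View pics/s2.png

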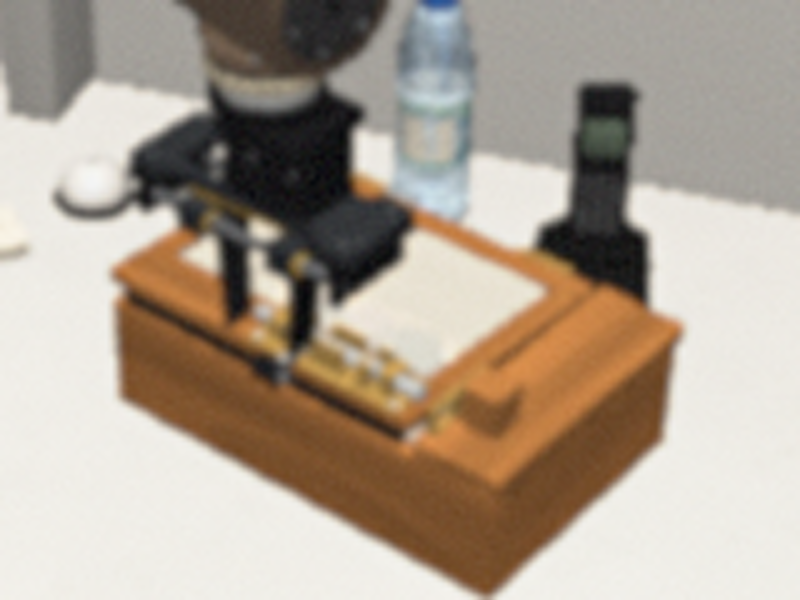

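The lid is down and the open fingers hang astride the knob, which is at (270,368) in the crop. I'll descend and pinch it.

```bash
python3 -m pendant '[[[0.5,0,0,0.03,0],[0.5,0,0,0.053,0],[0.5,0,0,0.053,0],[0.2,0,0,0.053,0],[0.2,0,0,0.053,0],[0.2,0,0,0.053,0],[0.2,0,0,0.053,0],[0.2,0,0,0.053,0]]]'; python3 -m pendant '[[[0,0,0,0,0],[0,0,0,0,0],[0,0,0,0,0],[0,0,0,0,0],[0,0,0,0,0],[0,0,0,0,0],[0,0,0,0,0],[0,0,0,0,0]]]'
```

```text
t: 5.05
eef_pos: [461.1, -63.4, 120.2]
tcp_rot: [3.141, 0.001, 3.129]
ft_force: [1.8, 6.3, 0.7]
opening: 0.23
t: 5.85
eef_pos: [461.1, -63.4, 120.1]
tcp_rot: [3.141, 0.001, 3.129]
ft_force: [1.8, 6.7, 0.6]
opening: 0.23
```

```bash
python3 -m pendant '[[[0,0,0.0005,0,0],[0,0,0.001,0,0],[0,0,0.001,0,0],[0,0,0.001,0,0],[0,0,0.001,0,0],[0,0,0.001,0,0],[0,0,0.001,0,0],[0,0,0.001,0,0]]]'
```

```text
t: 6.65
eef_pos: [461.0, -63.0, 119.7]
tcp_rot: [3.142, 0.0, 3.13]
ft_force: [2.4, 3.0, 0.9]
opening: 0.228
```

```bash
python3 -m pendant '[[[0,-0.001,0.0007,-0.004,0],[0,-0.003,0.0007,-0.011,0],[0,-0.009,0.0007,-0.0235,0],[0,-0.019,0.0007,-0.0345,0],[0,-0.029,0.0007,-0.0405,0],[0,-0.038,0.0007,-0.0435,0],[0,-0.045,0.0007,-0.0445,0],[0,-0.0485,0.0007,-0.0445,0]]]'
```

```text
t: 7.45
eef_pos: [510.1, -62.9, 164.0]
tcp_rot: [-3.142, 0.0, 3.13]
ft_force: [-0.1, 0.2, 2.0]
opening: 0.23
```

```bash
python3 -m pendant '[[[0,0,-0.003,0,0],[0,0,-0.006,0,0],[0,0,-0.009,0,0],[0,0,-0.011,0,0],[0,0,-0.013,0,0],[0,0,-0.0135,0,0],[0,0,-0.014,0,0],[0,0,-0.014,0,0]]]'; python3 -m pendant '[[[0,0,-0.0005,0.0005,0],[0,0,-0.001,0.001,0],[0,0,-0.0015,0.0015,0],[0,0,-0.002,0.002,0],[0,0,-0.0025,0.0025,0],[0,0,-0.003,0.003,0],[0,0,-0.003,0.003,0],[0,0,-0.003,0.003,0]]]'
```

```text
t: 8.25
eef_pos: [509.2, -76.9, 164.0]
tcp_rot: [3.142, -0.0, 3.13]
ft_force: [-0.2, -0.0, -1.5]
opening: 0.226
t: 9.05
eef_pos: [509.6, -78.5, 161.9]
tcp_rot: [3.14, 0.001, 3.129]
ft_force: [0.6, 12.5, 9.9]
opening: 0.227
```

```bash
python3 -m pendant '[[[0,0,0.0009,0,0],[0,0,0.0009,0,0],[0,0,0.0009,0,0],[0,0,0.0009,0,0],[0,0,0.0009,0,0],[0,0,0.0009,0,0],[0,0,0.0009,0,0],[0,0,0.0009,0,0]]]'
```

```text
t: 9.85
eef_pos: [509.6, -78.1, 161.7]
tcp_rot: [3.14, 0.001, 3.13]
ft_force: [1.4, 7.3, 7.3]
opening: 0.231
```

```bash
python3 -m pendant '[[[0,0,0.0003,0.0003,0],[0,0,0.0003,0.0006,0],[0,0,0.0003,0.0009,0],[0,0,0.0003,0.0012,0],[0,0,0.0003,0.0015,0],[0,0,0.0003,0.0015,0],[0,0,0.0003,0.0015,0],[0,0,0.0003,0.0015,0]]]'
```

```text
t: 10.65
eef_pos: [509.7, -78.1, 160.3]
tcp_rot: [3.141, 0.002, 3.13]
ft_force: [0.8, 5.8, 8.8]
opening: 0.226
```

```bash
python3 -m pendant '[[[0,0,0,0.0003,0],[0,0,0,0.0006,0],[0,0,0,0.0009,0],[0,0,0,0.0012,0],[0,0,0,0.0015,0],[0,0,0,0.0015,0],[0,0,0,0.0015,0],[0,0,0,0.0015,0]]]'
```

```text
t: 11.45
eef_pos: [509.8, -78.8, 158.8]
tcp_rot: [-3.141, 0.002, 3.13]
ft_force: [0.8, 1.0, 5.8]
opening: 0.228
```

The force along y fell from 5.8 to 1.0 N, so the tip is in the window. I'll advance carefully.

```bash
python3 -m pendant '[[[0,0,-0.0003,0,0],[0,0,-0.0006,0,0],[0,0,-0.0009,0,0],[0,0,-0.0012,0,0],[0,0,-0.0015,0,0],[0,0,-0.0018,0,0],[0,0,-0.002,0,0],[0,0,-0.002,0,0]]]'
```

```text
t: 12.25
eef_pos: [509.8, -80.8, 158.8]
tcp_rot: [-3.141, 0.002, 3.13]
ft_force: [0.1, 1.0, 7.2]
opening: 0.232
```

```bash
python3 -m pendant '[[[0,0,-0.001,0,0],[0,0,-0.002,0,0],[0,0,-0.003,0,0],[0,0,-0.004,0,0],[0,0,-0.005,0,0],[0,0,-0.006,0,0],[0,0,-0.007,0,0],[0,0,-0.007,0,0]]]'; python3 -m pendant '[[[0,0,-0.002,0,0],[0,0,-0.004,0,0],[0,0,-0.006,0,0],[0,0,-0.008,0,0],[0,0,-0.01,0,0],[0,0,-0.0115,0,0],[0,0,-0.013,0,0],[0,0,-0.0135,0,0]]]'
```

```text
t: 13.05
eef_pos: [509.7, -87.9, 158.8]
tcp_rot: [-3.141, 0.002, 3.13]
ft_force: [1.0, 1.5, 5.9]
opening: 0.227
t: 13.85
eef_pos: [509.5, -101.3, 158.8]
tcp_rot: [-3.141, 0.002, 3.13]
ft_force: [0.9, 1.8, 6.6]
opening: 0.232
```

```bash
python3 -m pendant '[[[0,0,-0.0004,0,0],[0,0,-0.0008,0,0],[0,0,-0.0012,0,0],[0,0,-0.0016,0,0],[0,0,-0.0018,0,0],[0,0,-0.0018,0,0],[0,0,-0.0018,0,0],[0,0,-0.0018,0,0]]]'
```

```text
t: 14.65
eef_pos: [509.2, -102.1, 158.7]
tcp_rot: [3.14, 0.001, 3.13]
ft_force: [0.5, 7.8, 8.1]
opening: 0.229
```

```bash
python3 -m pendant '[[[0,0.004,0.0009,-0.001,0],[0,0.008,0.0009,-0.0003,0],[0,0.0195,0.0009,0.003,0],[0,0.0295,0.0009,0.009,0],[0,0.0395,0.0009,0.0195,0],[0,0.045,0.0009,0.03,0],[0,0.0475,0.0009,0.0385,0],[0,0.048,0.0009,0.043,0]]]'
```

```text
t: 15.45
eef_pos: [460.0, -101.3, 114.2]
tcp_rot: [3.141, -0.002, 3.13]
ft_force: [-2.0, 3.5, -0.9]
opening: 0.23
```

```bash
python3 -m pendant '[[[0.5,0,0,0,0],[0.5,0,0,0,0],[0.5,0,0,0,0],[0.5,0,0,0,0],[0.5,0,0,0,0],[0.5,0,0,0,0],[0.5,0,0,0,0],[0.5,0,0,0,0]]]'; python3 -m pendant '[[[0.5,0,0,-0.02,0],[0.5,0,0,-0.05,0],[0.5,0,0.02,-0.1,0],[0.5,0,0.07,-0.13,0],[0.5,0,0.12,-0.13,0],[0.5,0,0.17,-0.13,0],[0.5,0,0.22,-0.13,0],[0.5,0,0.22,-0.13,0]]]'
python3 - <<'E'
from h import *
from cell import env
c=env.read_camera("top");W=cloud(c);X,Y,Z=[W[...,i] for i in range(3)]
m=(Y>-155)&(Y<-135)&(X>540)&(X<700)&(Z>100)&(Z<180)
f=np.polyfit(X[m],Z[m],1);print("lid ang",-f[0],np.polyval(f,[507,713]))
k=(c["image"].max(-1)<50)&(Z>110)&(Z<180)&(X<485)&(X>440)&(Y<-40)&(Y>-130)
print("knob",W[k].mean(0),np.ptp(W[k],0),k.sum())
cv2.imwrite("pics/top3.png",cv2.resize(c["image"][120:260,180:340],None,fx=4,fy=4))
E
```

```text
t: 16.25
eef_pos: [461.0, -101.5, 115.2]
tcp_rot: [3.142, 0.0, 3.13]
ft_force: [-0.3, -0.1, -0.4]
opening: 0.499
t: 17.05
eef_pos: [463.0, 122.3, 245.3]
tcp_rot: [3.141, 0.0, 3.134]
ft_force: [-0.8, 0.4, -0.0]
opening: 0.5
lid ang 0.027084057133824363 [118.68934196 113.11002619]
knob [ 462.09689616 -100.43934687  139.39501537] [10.8335817  16.06964819  8.14829003] 34
```

View pics/top3.png

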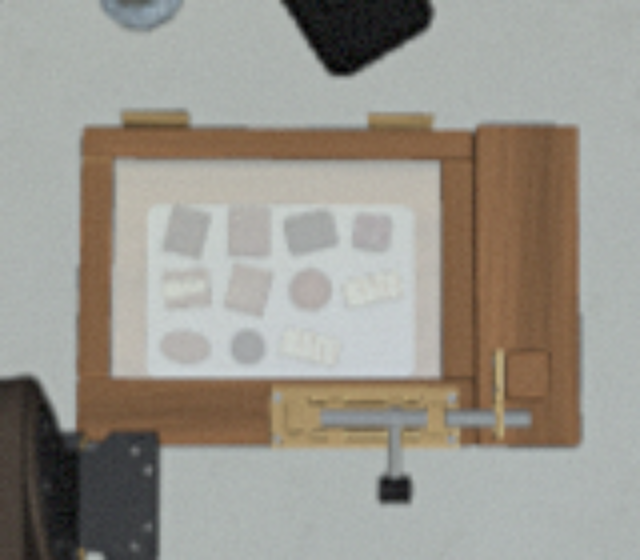

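The bolt passes through the keeper at (500,415), the handle lies down with the knob at (395,490), and the gripper is clear.

```bash
python3 -c "
from cell import env
print(env.job_done())"
```

```text
the job is handed in; nothing more can be done
None
```

The chocolate case is bolted for the night and the job is handed in, at about 17 s of robot time out of 64. The hand-in gives no verdict, so the evidence is my own checks.

- **Lid:** I pushed it down with shut fingers. It ran ahead of the fingers and came to rest on its seal at about 0.06 rad.
- **Bolt:** I pinched the knob, raised the handle upright and slid the bolt until it met the keeper. I then lowered the lid in small steps with a light push until the force along the bolt fell from 5.8 to 1.0 N and the tip went in. I slid it home, swung the handle down into the far notch and let go.
- **Last checks:** By the top camera the lid is at about 0.027 rad (limit 0.048). The knob moved 38.6 mm towards the keeper (limit 36); the arm felt the end stop about 39 mm along. The handle lies level, and the gripper is clear with no force on it.
- **Forces:** At first contact with the keeper I measured 12.5 N at the end of a move, more than I intended but under the 16 N limit, and I eased off at once. The most downward force I measured was 9.9 N. The wrist is read only at the end of each move, so brief peaks in between are not known.
- **Not checked:** I did not measure the other things on the counter again. The arm kept clear of them, but the last picture was cropped to the case.

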